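Open the turbidity meter's sample lid

TASK

Open the sample compartment of the bench meter: press down its release tab so that the lid springs up, then push the lid all the way back until it stands fully open against its stop, and move clear. Only press and push with the fingers, gripping nothing: do not shove or lift the meter, leave the vial in the well where it is, and do not disturb anything else on the bench.

Things in the scene. Friction and masses are not known exactly. Their poses are not given: they have to be found in the camera images.
- meter: Bench turbidity meter, a loose white case of about 2.8 kg, 230 mm deep (its x, from -130 to +100), 200 mm wide (y, +-100). Origin: on the bench, x points from the console end to the hinge end, z up. The rear deck (x from -45 to +100) is 85 mm high; the front console (x from -130 to -45) is 65 mm high, flat, with a display and keys that are not used. At yaw 0 the console faces the robot; the meter may be turned up to about 23 degrees either way.
- tab (a joint): The grey release tab, a rocker in the middle of the meter at the step between console and deck. 0 at rest, 0.30 rad fully pressed. Pressing its paddle down takes about 1.5 N at first and 6 N at the end (about 9 mm of travel at the pad point); at about 0.2 rad its nose lets go of the lid's front edge. It springs back when let go.
- tab_pad (a point): The point to press: on top of the tab's paddle (ribbed, 40 mm long in x, 32 mm wide), 13 mm from its free end, at rest 74 mm from the meter's origin in -x and 84 mm above the bench. Beneath it is 14 mm of free space above the console. Towards the lid from it the tab's hooked nose rises to 99.5 mm above the bench; the nose and its stem begin 26 mm from this point.
- lid (a joint): The lid's hinge: 0 shut and latched, about 0.54 rad where its spring pin lifts it once released, 1.75 rad fully open at the stop. The hinge is stiff (0.045 N m of friction), so the lid stays wherever it is pushed; a push of 1 to 3 N at its front edge moves it. The lid is a grey flat plate, 100 mm long from hinge to front edge, 90 mm wide, 8 mm thick, 60 g.
- lid_edge (a point): Middle of the lower front edge of the lid (the edge opposite the hinge); it moves with the lid. Shut, it is 87 mm above the bench, 35 mm from the meter's origin in -x; lifted by the spring about 138 mm above the bench.
- lid_hinge (a point): Middle of the hinge line, in the plane of the lid's underside: 65 mm from the meter's origin in +x, 87 mm above the bench. The hinge line runs along the meter's y.
- sample_vial: Capped glass vial, 25 mm across, 46 mm tall, standing in the square well under the lid, its cap 6 mm below the deck. Origin at its foot. Stays there.
- spare_vial: The same kind of vial, standing on the meter's deck beside the lid near the hinge (60 mm in +x and 78 mm in -y from the meter's origin at the start). Origin at its foot. Leave alone.
- heat_block: Dry heating block with a holed aluminium top, 170 x 140 x 85 mm, standing on the other side of the bench. Origin under its middle. Leave alone.
- vial_rack: White rack with vials, 70 x 200 mm, 62 mm tall, at the far side. Origin under its middle. Leave alone.
- reagent_bottle: Amber bottle, 64 mm across, 130 mm tall. Origin under its middle. Leave alone.
- beaker: Glass beaker, 70 mm across, 85 mm tall. Origin under its middle. Leave alone.
- vial_cap: Loose black vial cap, 24 mm across, 14 mm tall, lying on the meter's deck beside the lid, on the +y side. Origin under its middle. Leave alone.
- marker: Marker pen, 130 mm long, 13 mm thick, lying on the right side of the bench. Origin under its middle. Leave alone.

How it is judged:
By the outcome, as a careful person would: the job done as asked, in the order asked, and still so for the second after the job is handed in, with the robot touching nothing.
It also fails if it takes over 42 s, if anything falls off the work surface, if the arm or the gripper's body presses on something with over 40 N, if the wrist force passes 120 N, or if a joint passes its speed limit or range.

ROBOT

A 6-joint arm with a two-finger parallel gripper is mounted at the origin on the work surface. World frame = base frame: x ahead of the robot, y to its left, z up, the work surface at z = 0. Lengths are in m, angles in rad, forces in N, time in s.
With the tool pointing down it reaches from about 0.35 to 0.925 m from the base axis. Payload 6.4 kg.
Tool frame: the origin (TCP) lies between the finger pads; the fingertips stand 22 mm ahead of it and the grasp point (between the pads) lies 3 mm ahead of it; z points along the fingers, y is the direction in which the jaws open and shut (so a half turn about z gives the same grasp; the last joint's range is limited). The gripper opens to 94 mm and grips with 3 to 60 N. Pads are 16 mm wide; open, the fingers measure 119 mm over their backs; the gripper's body (75 mm by 177 mm) begins 78 mm behind the grasp point.
Start: joints at [-1.362, 0.245, 1.558, -0, 1.339, -0.174], TCP at [0.243, -0.603, 0.227] pointing down, gripper open.
Joint ranges: [-3.13, 3.13], [-1.02, 2.26], [0.13, 2.54], [-0.95, 4.09], [0.21, 2.88], [-2.74, 2.74]. Speed limits (rad/s): [2.57, 2.57, 3.14, 3.14, 3.14, 3.14].

INTERFACE

Orientations are given as a rotation vector (axis times angle).
In Python, from plant import ctrl, solver, imaging, look_for gives the robot as it stands. The module is installed in compiled form; this text tells all that it offers. Calls block until the motion is done:
- ctrl.move_ptp(position, orientation): joint-space move of the TCP to a pose.
- ctrl.movel(position, ori=None, max_speed=0.15, guard=None): straight line of the TCP; ori=None keeps the orientation; max_speed is the mean speed in m/s. With guard (N) it stops when the force on the tool has changed by that much, and returns True; else False.
- ctrl.set_joints(angles): joint-space move.
- ctrl.move_gripper(opening, newtons=None): finger opening in m; newtons is the grip in N (None keeps the last); returns when the fingers have stopped.
- ctrl.pause(seconds).
- solver.inverse_kinematics(position, orientation): joint angles nearest the present ones, or None.
- ctrl.read_state(): the state.
- imaging.read_camera(name): name is "scene" or "top"; returns a dict with "image" (480x640x3 uint8, red, green, blue), "intrinsics" (3x3 intrinsics, pixels), "R" (3x3) and "t" (3): a world point X has camera coordinates R X + t. Camera axes: x right, y down, z forward; pixel columns grow to the right and rows downward; lengths in m; the calibration is good to about 2 mm. A picture is of the moment at which its call begins. There is no depth.
A pose or a line that the arm cannot do raises ctrl.PlanningError and nothing moves.
- ctrl.sign_off(): hands the job in, once; it reports no verdict.
Trained networks look in a picture, given as the dict that the camera call returned (one of the last four; its "shot" number tells which), for a name from the list of things; names that differ only in an ending like _2 or _b are one class to them, and where a whole thing is asked for, a point or a joint stands for the part that bears it (a point fixed in the world has none). Each returns a list of dicts, best first, with "p" (0 to 1); they miss things now and then, are a little off and sometimes report something else, mostly with a low value. They report only what shows in the picture. A call takes as long as a camera call.
- look_for(picture, query): "uv" ([column, row] in pixels, amid what is visible of it).
The state is a dict: "time": time; "joints": joint angles; "joint_velocities": joint speeds; "tau": joint torques, N m; "tcp_pos": TCP position; "eef_rot": TCP orientation; "wrist_force": force on the tool from outside, world axes, zero at the start; "ft_torque": the same for the moment, N m; "grip_width": finger opening in m.
Only numpy, scipy, OpenCV 4.12 (cv2) and the standard library are available. Lean on these libraries where they do the work, as an engineer would, in place of code of your own. Each camera call takes 0.05 s, during which the arm holds its last target.

## Working session

There is one attempt and no reset: what is moved stays moved. The work goes in short steps, each a Python script; the robot and the scene stay as the last script left them, time stands still between calls to the robot, and variables do not carry over. Pictures are saved under pics/ and viewed, and the job is handed in when it is done.

```bash
mkdir -p pics; python3 - <<'E'
from plant import ctrl, solver, imaging, look_for
import cv2,json
for n in ("scene","top"):
    p=imaging.read_camera(n)
    cv2.imwrite(f"pics/{n}0.png",p["image"][:,:,::-1])
    print(n,p["intrinsics"].tolist(),p["R"].tolist(),p["t"].tolist())
    for q in ("tab","tab_pad","lid","lid_edge","lid_hinge","meter","spare_vial","vial_cap"):
        print(q,[(r["uv"],round(r["p"],2)) for r in look_for(p,q)[:3]])
s=ctrl.read_state();print(s)
E
```

```text
scene [[564.3859239020898, 0.0, 330.5332199785423], [0.0, 564.3859239020898, 231.24082669038586], [0.0, 0.0, 1.0]] [[0.8568315737992618, 0.5150582182005364, 0.02355177285830454], [0.29380456993744697, -0.45020555530274553, -0.8432045022759417], [-0.4236962695428794, 0.7294038592156167, -0.5370767927743783]] [-0.5281095638675983, -0.10552687508289797, 1.4777010705746592]
tab [([367.8, 194.3], 0.7)]
tab_pad [([338.5, 193.5], 0.52)]
lid [([369.9, 192.5], 0.7)]
lid_edge [([368.1, 193.9], 0.83), ([422.6, 265.4], 0.33)]
lid_hinge [([367.1, 194.4], 0.71)]
meter [([358.6, 217.0], 0.81), ([370.6, 209.3], 0.2)]
spare_vial [([372.1, 207.0], 0.61), ([365.1, 195.1], 0.42)]
vial_cap [([379.4, 182.0], 0.44)]
top [[601.5558993598726, 0.0, 311.64829368225816], [0.0, 601.5558993598726, 252.09683074225538], [0.0, 0.0, 1.0]] [[-0.00927310659904316, -0.9999343957341177, -0.006724114949004799], [-0.9806066824094507, 0.01040992571161195, -0.19570939645456287], [0.19576655462037768, 0.004778877956525818, -0.9806388827787438]] [0.035236013184750406, 0.6251992935770249, 1.4602707798130647]
tab [([251.9, 287.8
[... 191 characters left out ...]
72)]
spare_vial []
vial_cap []
{'time': 0.9, 'joints': array([-1.36207284e+00,  2.45053357e-01,  1.55779900e+00, -6.59668087e-06,
        1.33867561e+00, -1.74128559e-01]), 'joint_velocities': array([ 0.00102968,  0.00135755, -0.00045229, -0.00093084,  0.00275636,
        0.00025977]), 'tau': array([-1.52812913e-05, -4.15839708e+01, -3.14872885e+01,  6.85876119e-02,
        2.89222546e-02, -2.91990023e-05]), 'tcp_pos': array([ 0.24280965, -0.60296638,  0.22748565]), 'eef_rot': array([ 3.08414401e+00,  5.97706484e-01, -8.32510474e-06]), 'wrist_force': array([-0.18462773,  0.19342405,  0.13514887]), 'ft_torque': array([-0.01600746,  0.04521312,  0.00325971]), 'grip_width': 0.09362228832030949}
```

View pics/scene0.png

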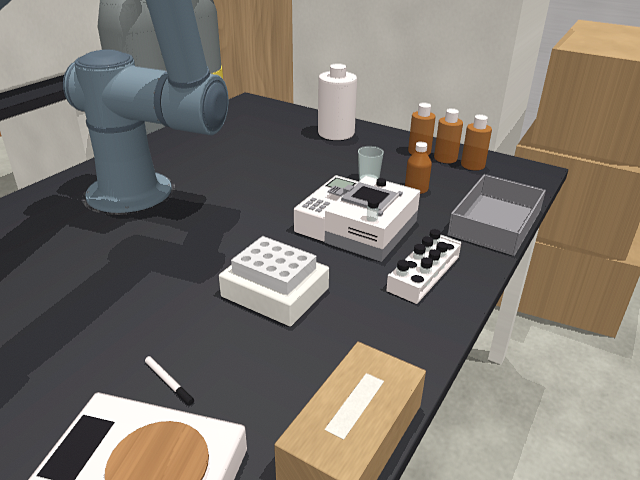

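View pics/top0.png

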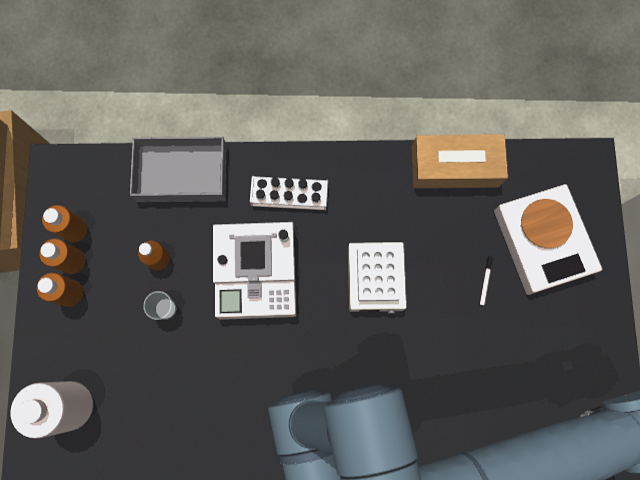

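```bash
python3 - <<'E'
import cv2
a=cv2.imread("pics/top0.png")[190:340,170:340];cv2.imwrite("pics/topc.png",cv2.resize(a,None,fx=4.5,fy=4,interpolation=2)[:600,:800])
a=cv2.resize(a,(680,600),interpolation=2);cv2.imwrite("pics/topc.png",a)
a=cv2.imread("pics/scene0.png")[120:300,260:480];a=cv2.resize(a,None,fx=3.3,fy=3.3,interpolation=2);cv2.imwrite("pics/scenec.png",a)
E
```

```text
(no output)
```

View pics/topc.png

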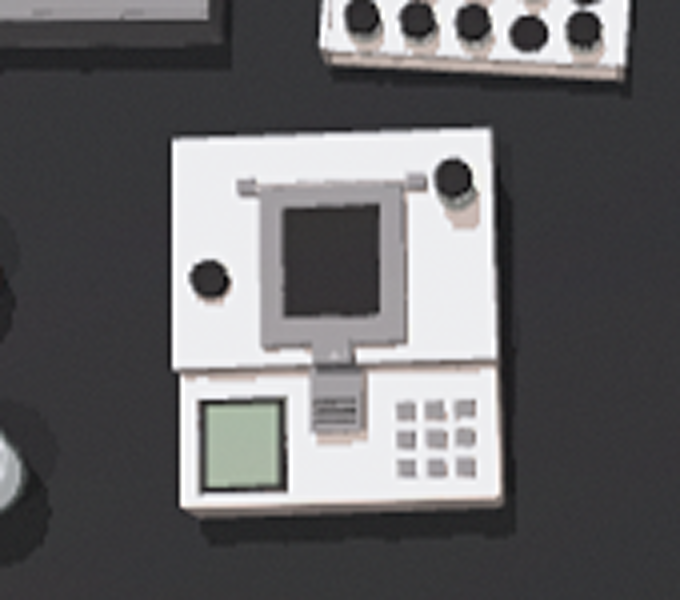

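View pics/scenec.png

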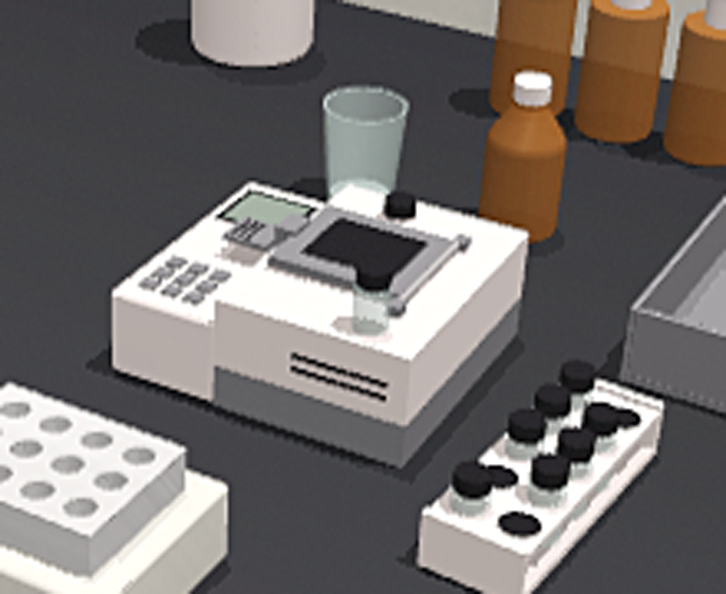

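Top view: the meter is at about pixels (213–298, 222–318), nearly at yaw 0, with the console towards the robot. The tab is at about (254, 290), the spare vial at (283, 235) and the cap at (222, 259). Next I'll fit the pose from corners in both views.

```bash
cat > h.py <<'E'
import numpy as np
from plant import ctrl, solver, imaging, look_for
from scipy.optimize import least_squares
from scipy.spatial.transform import Rotation as Ro
import cv2
def proj(p,X):
    c=np.asarray(X)@np.array(p["R"]).T+np.array(p["t"]); q=c@np.array(p["intrinsics"]).T
    return q[:,:2]/q[:,2:]
def M(m,X):
    X=np.atleast_2d(X); c,s=np.cos(m[2]),np.sin(m[2])
    return np.c_[m[0]+c*X[:,0]-s*X[:,1], m[1]+s*X[:,0]+c*X[:,1], X[:,2]]
E
python3 - <<'E'
from h import *
T=imaging.read_camera("top");S=imaging.read_camera("scene")
mt=np.array([[100,100,85],[100,-100,85],[-45,100,85],[-45,-100,85],[-130,100,65],[-130,-100,65],[-35,45,95],[-35,-45,95]])/1e3
ut=np.array([[172,140],[491,129],[173,370],[497,358],[180,508],[502,498],[262,347],[405,346]])/4.+[170,190]
ms=np.array([[100,-100,85],[100,100,85],[-45,-100,85],[-130,-100,65],[-130,100,65]])/1e3
us=np.array([[403,357],[527,234],[215,307],[113,290],[252,183]])/3.3+[260,120]
f=lambda m,a=1,b=1:np.r_[(a*(proj(T,M(m,mt))-ut)).ravel(),(b*(proj(S,M(m,ms))-us)).ravel()]
for a,b in((1,1),(1,0),(0,1)):
    r=least_squares(lambda m:f(m,a,b),[.6,.1,0]);print(r.x,np.round(r.fun,1))
    if a==b: m=r.x
np.save("m.npy",m)
for X in ([-.074,0,.084],[.065,0,.087],[-.035,0,.087]):print(M(m,[X]),proj(T,M(m,[X])),proj(S,M(m,[X])))
E
```

```text
[0.596539   0.17345631 0.02105217] [ 0.4 -0.5  0.1 -0.2  0.1 -1.  -0.  -0.5 -0.4 -0.3 -0.1 -0.3 -0.5 -0.6
  0.4 -1.5  1.2  0.2 -0.3 -0.7 -1.1 -3.1 -2.3 -0.4 -1.6 -1.2]
[0.59497732 0.17348119 0.0242549 ] [ 0.3  0.2 -0.1  0.2  0.1 -0.3  0.  -0.  -0.3  0.4  0.   0.2 -0.5  0.1
  0.4 -0.9  0.  -0.  -0.  -0.  -0.  -0.  -0.  -0.  -0.  -0. ]
[0.60017073 0.17085396 0.01106472] [ 0.  -0.   0.  -0.   0.  -0.   0.  -0.   0.  -0.   0.  -0.   0.  -0.
  0.  -0.   1.6  1.4  0.9  0.5 -0.6 -2.3 -1.7  0.2 -0.3 -0.6]
[[0.52255539 0.17189857 0.084     ]] [[253.9459889  291.95414815]] [[334.8185915  188.92278539]]
[[0.66152459 0.1748246  0.087     ]] [[253.1843237  236.63010351]] [[388.28703466 203.32030495]]
[[0.56154675 0.17271954 0.087     ]] [[253.64139114 276.11273406]] [[349.38172589 192.0214788 ]]
```

```bash
cat >> h.py <<'E'
m=np.array([0.5955,0.1734,0.0232])
ORI=(Ro.from_euler('z',m[2])*Ro.from_euler('x',np.pi)).as_rotvec()
def tip(x,z,y=0.): # meter coords of fingertip -> TCP pos
    p=M(m,[[x,y,z]])[0]; p[2]+=.022; return p
def st(l=""):
    s=ctrl.read_state();print(l,round(s["time"],2),np.round(s["tcp_pos"],4),"F",np.round(s["wrist_force"],2));return s
def snap(n,name):
    p=imaging.read_camera(n);a=p["image"][:,:,::-1]
    a=a[100:310,240:500] if n=="scene" else a[190:340,150:350]
    cv2.imwrite(f"pics/{name}.png",cv2.resize(a,None,fx=2.8,fy=2.8,interpolation=2));return p
E
python3 - <<'E'
from h import *
ctrl.move_gripper(0.0,10)
print(ctrl.read_state()["grip_width"])
print(solver.inverse_kinematics(tip(-.078,.16),ORI))
ctrl.move_ptp(tip(-.078,.16),ORI); st("above")
ctrl.movel(tip(-.078,.095),max_speed=.1); st("near")
snap("scene","s1");snap("top","t1")
E
```

```text
0.0004409445972532107
[ 1.12139136e-01  4.68423983e-02  1.86532887e+00 -4.44089210e-16
  1.22942139e+00  1.65973546e+00]
above 5.31 [0.5178 0.1711 0.1821] F [-0.22  0.49 -0.24]
near 6.11 [0.518  0.1716 0.1175] F [ 0.57 -0.29 -0.01]
```

View pics/s1.png

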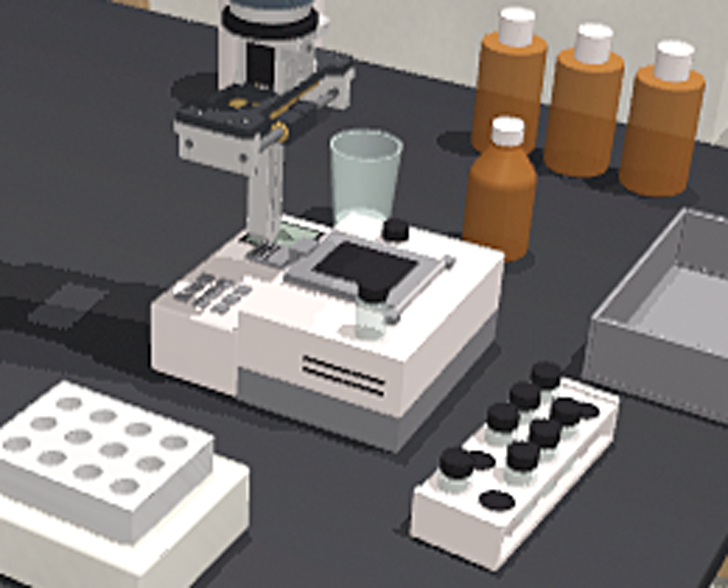

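View pics/t1.png

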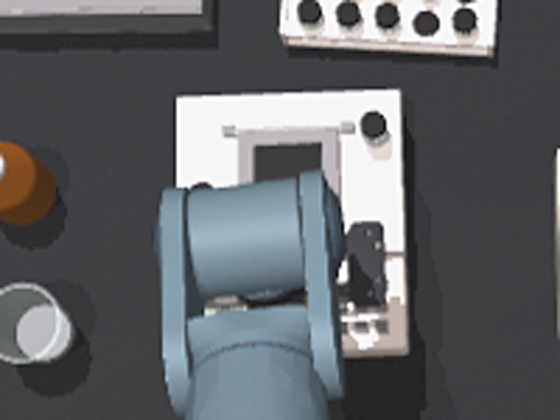

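The scene view shows the closed fingertip at about (265, 238) in the crop, just above the tab paddle at (270, 255), with the lid shut. Next I press.

```bash
python3 - <<'E'
from h import *
for z in (.086,.082,.080,.078,.0765):
    g=ctrl.movel(tip(-.078,z),max_speed=.02,guard=11); st((z,g))
    if g: break
ctrl.pause(.2);st()
snap("scene","s2")
E
```

```text
(0.086, False) 6.81 [0.5175 0.1716 0.1079] F [-0.38  0.18 -0.34]
(0.082, False) 7.16 [0.5176 0.1716 0.1041] F [-0.04 -0.23  1.46]
(0.08, False) 7.41 [0.5175 0.1716 0.1021] F [-1.96 -0.6   2.8 ]
(0.078, False) 7.66 [0.5174 0.1716 0.1   ] F [-3.49  0.74  5.24]
(0.0765, False) 7.91 [0.5174 0.1716 0.0986] F [-3.01  0.53  5.78]
 8.11 [0.5174 0.1716 0.0987] F [-3.63 -0.65  5.28]
```

View pics/s2.png

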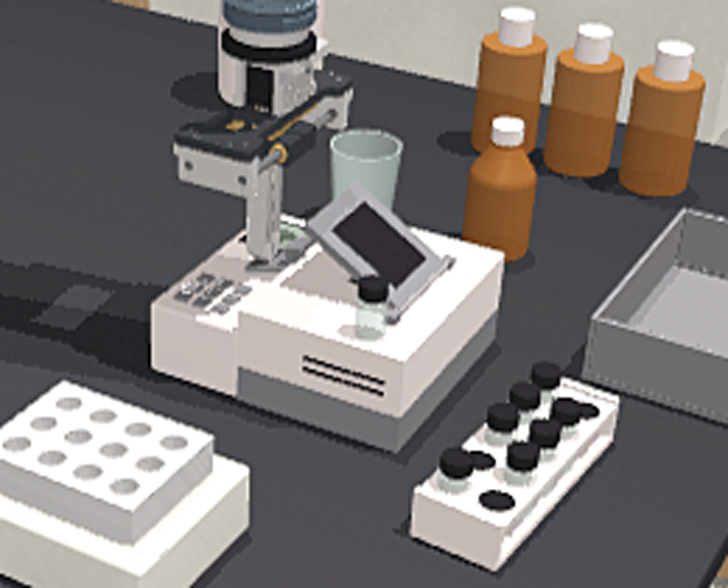

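The lid has sprung up: its front edge is at about (340, 205) in the crop, and the meter hasn't moved. Next I release the tab and push the lid back.

```bash
python3 - <<'E'
from h import *
ctrl.movel(tip(-.078,.119),max_speed=.06); st("up")
for x,z,v,g in ((-.040,.119,.08,6),(-.010,.122,.05,5),(.025,.135,.05,5),(.045,.148,.05,5),(.056,.150,.04,5)):
    r=ctrl.movel(tip(x,z),max_speed=v,guard=g); st((x,z,r))
    if r: break
ctrl.pause(.1);snap("scene","s3")
E
```

```text
up 9.02 [0.5172 0.1715 0.1407] F [-1.17  0.16 -0.64]
(-0.04, 0.119, False) 9.64 [0.5553 0.1725 0.1406] F [-0.87  0.12  0.06]
(-0.01, 0.122, True) 10.01 [0.5661 0.1728 0.1418] F [-2.39 -0.39  1.01]
```

View pics/s3.png

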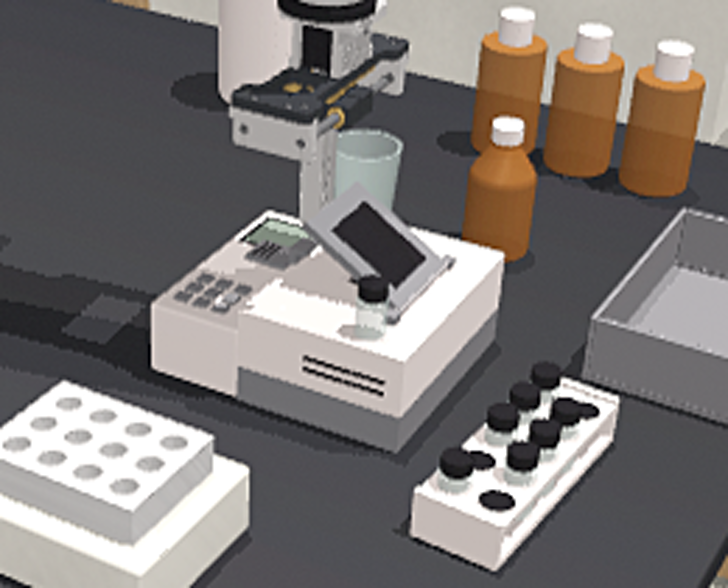

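The guard stopped the arm on first contact, where predicted. The lid is still at its spring-lifted angle and nothing has shifted. I'll continue more gently.

```bash
python3 - <<'E'
from h import *
for x,z,v,g in ((-.020,.121,.025,6),(-.005,.126,.03,6),(.025,.138,.04,6),(.045,.148,.04,6),(.056,.150,.03,6)):
    r=ctrl.movel(tip(x,z),max_speed=v,guard=g); st((x,z,r))
    if r: break
ctrl.pause(.1);snap("scene","s4")
E
```

```text
(-0.02, 0.121, True) 10.4 [0.5661 0.1728 0.1406] F [-0.82 -0.59  0.01]
```

View pics/s4.png

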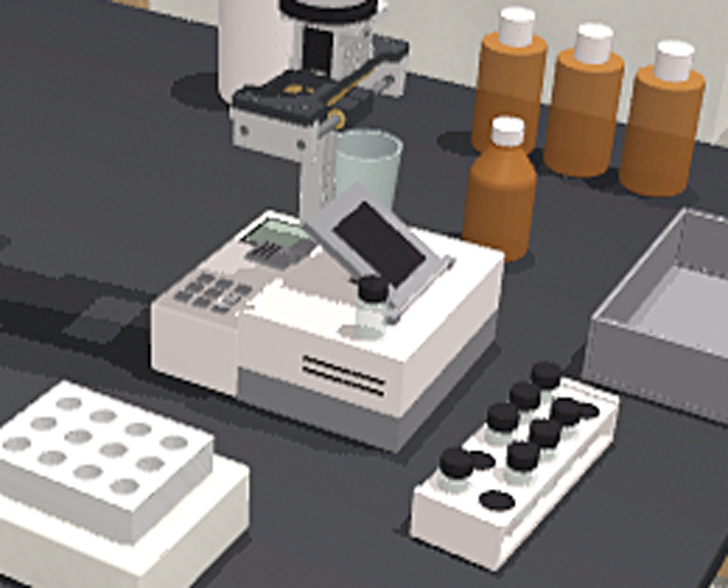

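The second stop looks like friction jamming. The lid edge has to slide up the finger, and friction on the finger holds it down. I'll move the finger along the edge's arc instead, so it rises with the edge.

```bash
python3 - <<'E'
from h import *
p0=ctrl.read_state()["tcp_pos"]
ctrl.movel(tip(-.033,.116),max_speed=.04); st("back")
ths=np.r_[np.linspace(.60,1.57,7)]
for k,t in enumerate(ths):
    x=.065-.1*np.cos(t)-.008; z=.119+.1*(np.sin(t)-np.sin(.54))+.004
    r=ctrl.movel(tip(x,z),max_speed=.03 if k==0 else .05,guard=7); st((round(t,2),round(x,3),round(z,3),r))
    if r: break
ctrl.pause(.1);snap("scene","s5")
E
```

```text
back 10.8 [0.562  0.1726 0.1375] F [-0.05  0.45 -0.32]
(np.float64(0.6), np.float64(-0.026), np.float64(0.128), False) 11.43 [0.5701 0.1728 0.1502] F [-0.2  -0.39  0.14]
(np.float64(0.76), np.float64(-0.015), np.float64(0.141), False) 11.9 [0.5806 0.173  0.163 ] F [-0.51 -0.22  0.56]
(np.float64(0.92), np.float64(-0.003), np.float64(0.151), False) 12.38 [0.5926 0.1733 0.1737] F [ 0.18 -0.1   0.48]
(np.float64(1.08), np.float64(0.01), np.float64(0.16), False) 12.85 [0.6062 0.1737 0.1823] F [ 0.07  0.14 -0.28]
(np.float64(1.25), np.float64(0.025), np.float64(0.166), False) 13.32 [0.621  0.174  0.1885] F [-0.3  -0.56  0.5 ]
(np.float64(1.41), np.float64(0.041), np.float64(0.17), False) 13.8 [0.6366 0.1743 0.1923] F [ 0.28  0.22 -0.63]
(np.float64(1.57), np.float64(0.057), np.float64(0.172), False) 14.28 [0.6527 0.1747 0.1935] F [0.62 0.88 0.48]
```

View pics/s5.png

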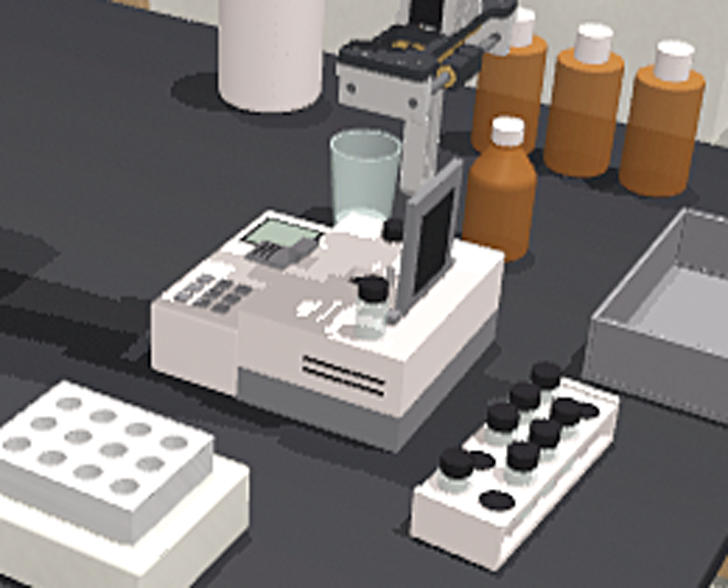

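The lid now stands about upright: its top edge is at about (455, 165) in the crop and its base at (395, 315). The meter is unmoved. Now the final push to the stop, which I expect at tip x ≈ 0.070.

```bash
python3 - <<'E'
from h import *
ctrl.movel(tip(.053,.168),max_speed=.04)
ctrl.movel(tip(.053,.160),max_speed=.04)
ctrl.pause(.2);st("base")
for x in (.060,.064,.067,.069,.071,.073,.075,.077):
    r=ctrl.movel(tip(x,.160),max_speed=.015,guard=4.5); st((x,r))
    if r: break
ctrl.pause(.1);st();snap("scene","s6")
E
```

```text
base 15.26 [0.6486 0.1746 0.1822] F [ 0.28 -0.66  0.38]
(0.06, False) 15.88 [0.6556 0.1748 0.182 ] F [ 1.22 -0.7  -0.42]
(0.064, False) 16.29 [0.6596 0.1749 0.182 ] F [-0.46 -0.37  1.05]
(0.067, False) 16.64 [0.6626 0.1749 0.182 ] F [-0.43  0.19 -1.  ]
(0.069, False) 16.93 [0.6646 0.175  0.182 ] F [ 0.7  0.8 -0.2]
(0.071, True) 17.13 [0.6649 0.175  0.1812] F [-0.59 -0.41  0.89]
 17.23 [0.6646 0.175  0.1805] F [0.08 0.1  0.1 ]
```

View pics/s6.png

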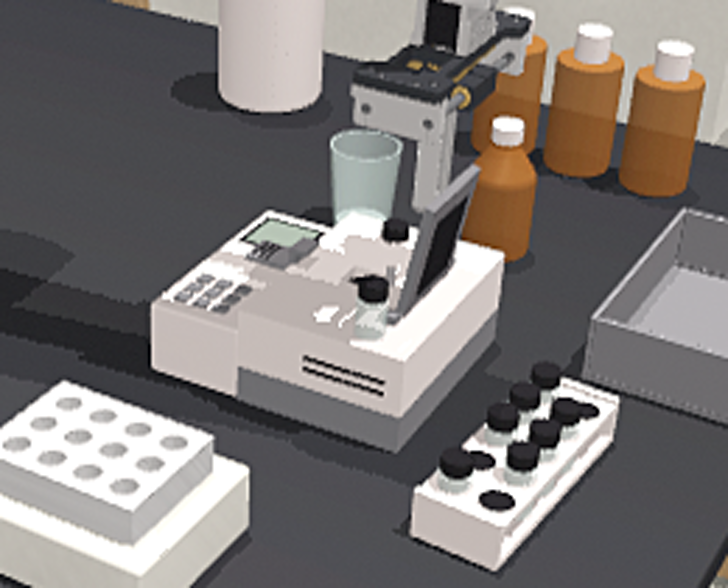

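The lid now leans past vertical, and the guard stopped the arm within about 1 mm of the expected stop. I'll push once more, slightly firmer, to confirm it is the stop.

```bash
python3 - <<'E'
from h import *
ctrl.movel(tip(.067,.160),max_speed=.02);ctrl.pause(.2);st("base")
for x in (.069,.070,.071,.072,.073,.074):
    r=ctrl.movel(tip(x,.160),max_speed=.008,guard=6.5); s=st((x,r))
    if r or s["wrist_force"][0]<-4: break
ctrl.pause(.1);st()
ctrl.movel(tip(.055,.160),max_speed=.04)
ctrl.movel(tip(.03,.21),max_speed=.1)
q=np.array(ctrl.read_state()["joints"]);print(q)
ctrl.movel(tip(-.10,.26),max_speed=.15)
ctrl.move_ptp(np.array([.40,-.35,.30]),ORI);st("clear")
snap("scene","s7");p=snap("top","t7")
E
```

```text
base 17.76 [0.6625 0.1749 0.1819] F [ 0.2  -0.03 -0.34]
(0.069, False) 18.16 [0.6645 0.175  0.182 ] F [-0.71  0.09  0.47]
(0.07, False) 18.43 [0.6651 0.175  0.1819] F [-2.43  0.25  0.31]
(0.071, False) 18.71 [0.6655 0.175  0.1818] F [-4.47 -0.63  2.87]
 18.81 [0.6654 0.1751 0.1818] F [-4.74 -0.31  1.68]
[9.70278372e-02 2.48473845e-01 1.54597531e+00 2.41447775e-04
 1.36235090e+00 1.64396419e+00]
clear 23.06 [ 0.4005 -0.3494  0.3   ] F [-0.68 -0.09 -0.35]
```

View pics/s7.png

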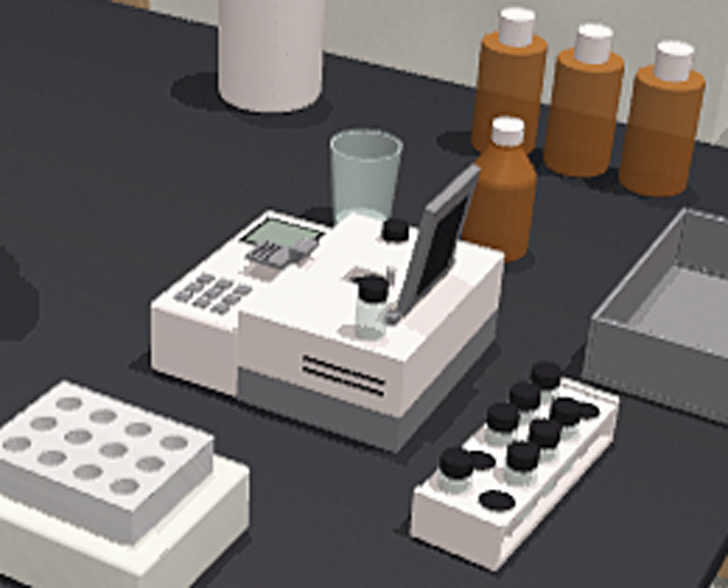

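View pics/t7.png

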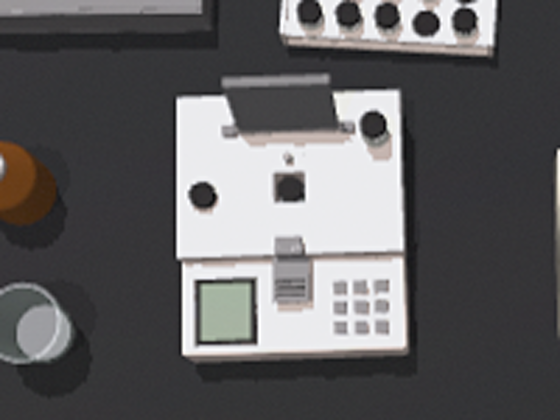

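The lid stands open and leans back. Vial, cap, spare vial and tab are in place. I'll check the lid angle numerically and compare the meter with the first picture.

```bash
python3 - <<'E'
from h import *
T=imaging.read_camera("top");S=imaging.read_camera("scene")
for th in (1.6,1.65,1.7,1.75):
    L=lambda a,b,y:[.065-a*np.cos(th)+b*np.sin(th), y, .087+a*np.sin(th)+b*np.cos(th)]
    X=M(m,[L(.1,0,.045),L(.1,0,-.045),L(.1,.008,.045),L(.1,.008,-.045)])
    print(th,"top",((proj(T,X)-[150,190])*2.8).round().tolist(),"scene",((proj(S,X)-[240,100])*2.8).round().tolist())
a=cv2.imread("pics/top0.png").astype(int);b=T["image"][:,:,::-1].astype(int)
d=(abs(a-b).max(2)>60).astype(np.uint8)[:330]
n,_,s,_=cv2.connectedComponentsWithStats(d);print([r.tolist() for r in s[1:] if r[4]>3])
t=cv2.imread("pics/t7.png")[60:150,200:380];cv2.imwrite("pics/t7z.png",cv2.resize(t,None,fx=4,fy=4))
E
```

```text
1.6 top [[223.0, 104.0], [330.0, 100.0], [223.0, 95.0], [330.0, 91.0]] scene [[451.0, 157.0], [403.0, 200.0], [460.0, 159.0], [413.0, 202.0]]
1.65 top [[223.0, 98.0], [330.0, 94.0], [223.0, 89.0], [330.0, 85.0]] scene [[457.0, 159.0], [409.0, 202.0], [466.0, 162.0], [418.0, 205.0]]
1.7 top [[223.0, 92.0], [330.0, 89.0], [223.0, 84.0], [330.0, 80.0]] scene [[462.0, 161.0], [415.0, 204.0], [472.0, 164.0], [424.0, 208.0]]
1.75 top [[223.0, 87.0], [330.0, 83.0], [223.0, 78.0], [330.0, 75.0]] scene [[468.0, 163.0], [421.0, 206.0], [477.0, 167.0], [430.0, 210.0]]
[[229, 217, 38, 4, 109], [231, 223, 42, 15, 514], [235, 239, 40, 39, 1205], [485, 282, 91, 48, 1861]]
```

View pics/t7z.png

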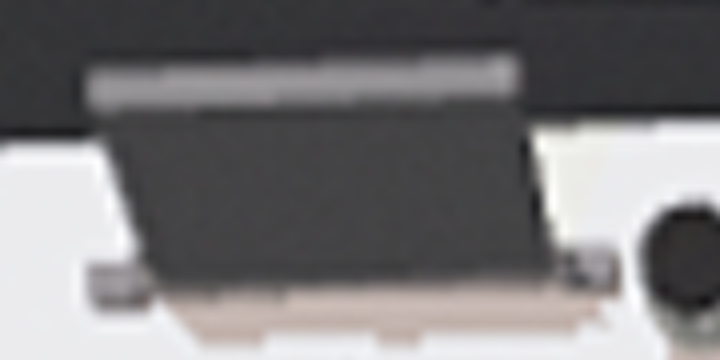

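```bash
python3 - <<'E'
from h import *
st();print(ctrl.sign_off())
E
```

```text
23.26 [ 0.4004 -0.3494  0.3   ] F [ 0.21 -0.05 -0.27]
the job is handed in; nothing more can be done
None
```

The sample compartment is open and the job is handed in, at 23.3 s on the robot's clock. I pressed the tab with closed fingers (about 6 N) and the lid sprang up. I then pushed the lid back along its arc until it met the stop, and moved the arm clear.

- **Stop:** the force rose steadily to about 4.7 N, within about 1 mm of where the stop should be. In the last top view the lid's edge matches the projection for 1.75 rad within about a pixel.
- **Surroundings:** the before/after top view shows changes only at the lid and one patch on the right of the bench, near the marker and scale, at pixels (485–576, 282–330). I took that patch to be the arm's shadow moving and did not check it separately. The meter's outline, the sample vial, the spare vial, the cap and the tab at rest all look unchanged.
- **What went wrong on the way:** the first two pushes on the lid tripped the force guard without moving it, the second because the edge seemed to jam on the finger by friction. Following the arc fixed that. A third guard stop, at the lid's stop, was repeated more firmly to confirm it.

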